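# Set up the still life for drawing homework

### The job

Set up the still life for the drawing homework on the white board: stand the green pen cup upright in the middle of the round cork coaster and the glass cube in the middle of the square blue tile, stand the potted cactus upright on the board exactly midway between cup and cube, in line with them, and set the red apple upright on the middle of the top of the glass cube. Let go of everything, and leave the white tea cup, the glue stick and the eraser standing or lying where they are.

Things in the scene. Friction and masses are not known exactly. Their poses are not given: they have to be found in the camera images.
- cup_c (a point): green ceramic pen cup, empty, open at the top: a straight cylinder 60 mm in diameter and 88 mm tall, wall 3.5 mm; about 0.18 kg. The point is its centre, 44 mm above its underside; its z axis runs up the cup. It starts upright on the table.
- cube_c (a point): clear glass cube paperweight, 50 mm edges, with a blue ball inside; about 0.3 kg. The point is its centre, 25 mm above its underside; the axes are square to its faces, z up. It starts flat on the table.
- cactus_c (a point): small terracotta pot with a round green cactus and a pink bud, 80 mm tall over all. The pot tapers from 38 mm wide at the foot to a straight rim band 52 mm in diameter from 28 to 48 mm above its underside (grip it there); the cactus above is 36 mm wide; about 0.12 kg. The point lies on its axis 39 mm above its underside; z runs up. It starts upright on the table.
- apple_c (a point): red wooden toy apple with a flat foot 30 mm wide, 44 mm across the middle (a straight band from 14 to 28 mm above its underside), 41 mm tall plus a thin 6 mm stem (seen only); about 0.05 kg. The point is its centre, 21 mm above its underside; z runs up. It starts upright on the table.
- cork: round cork coaster, 80 mm in diameter, 3 mm thick, fixed on the board near one end (either end). Origin: centre of its underside, which is the board's top; its top is 9 mm above the table.
- tile: square blue ceramic tile, 70 mm edges, 3 mm thick, fixed on the board near the other end. Origin: centre of its underside, which is the board's top; its top is 9 mm above the table.
- board: white display board, 130 mm (x) by 320 mm (y) and 6 mm thick, lying fixed on the table, turned by up to 0.25 rad. Origin: centre of its underside; x across it (away from the robot), y along it, z up. Cork coaster and blue tile have their centres on its y axis 105 mm either side of its centre, so the place midway between them is the board's centre.
- teacup: bystander: white ceramic tea cup without a handle, 68 mm across the rim and 60 mm tall; origin at the centre of its underside. It must stay where it is.
- glue: bystander: glue stick standing upright, yellow with a blue cap, 29 mm in diameter and 62 mm tall; origin at the centre of its underside. It must stay where it is.
- eraser: bystander: small eraser with an orange sleeve, lying flat, 22 by 51 by 14 mm (long along its y); origin near the centre of its underside. It must stay where it is. Other low fixed equipment (abacus, books, lamp, pencil box, ruler) stands along the sides and the back of the table, beyond 0.75 m ahead or 0.45 m to either side.
There are look-alikes about, which are no part of the job. Of the things that look like the part that bears cup_c, the middle-sized one is meant.

How it is judged:
By the outcome, as a careful person would: the job done as asked, in the order asked, and still so for the second after the job is handed in, with the robot touching nothing.
It also fails if it takes over 115 s, if anything falls off the work surface, if the arm or the gripper's body presses on something with over 40 N, if the wrist force passes 120 N, or if a joint passes its speed limit or range.

### The arm

A 6-joint arm with a two-finger parallel gripper is mounted at the origin on the work surface. World frame = base frame: x ahead of the robot, y to its left, z up, the work surface at z = 0. Lengths are in m, angles in rad, forces in N, time in s.
With the tool pointing down it reaches from about 0.3 to 0.75 m from the base axis. Payload 8.5 kg.
Tool frame: the origin (TCP) lies midway between the tips of the shut fingers; the grasp point (between the pads) lies 19 mm behind it; z points along the fingers, y is the line along which they close (so a half turn about z gives the same grasp; the last joint's range is limited). The gripper opens to 88 mm and grips with 3 to 60 N. Pads are 18 mm wide; open, the fingers measure 123 mm over their backs; the gripper's body (75 mm by 187 mm) begins 45 mm behind the grasp point.
Start: joints at [-1.451, 0.381, 1.297, -0, 1.464, -0.215], TCP at [0.181, -0.519, 0.239] pointing down, gripper open.
Joint ranges: [-3.11, 3.11], [-0.89, 2.33], [0.22, 2.48], [-1.42, 4.56], [0.17, 2.85], [-2.88, 2.88]. Speed limits (rad/s): [2.39, 2.39, 3.14, 3.14, 3.14, 3.14].

### API

Orientations are given as a unit quaternion [w, x, y, z].
In Python, from plant import ctrl gives the robot as it stands.
- The arm moves only by the shell command python3 -m crank 'ROWS'. ROWS is JSON, a list of rows, each an object of numbers: "dx", "dy", "dz": the shift along the tool's x, y, z in cm; "rx", "ry", "rz": the turn, a rotation vector about the tool's x, y, z in rad; "jaw": the finger opening in cm, from 0 to 8.81. A call has 1 to 20 rows; each row is the pose to reach, as a shift and turn from the pose commanded when the call began, along the tool's axes at that moment; what a row does not reach only later rows make up. A row lasts 1/8 s, in which the tool goes at most 62.5 mm and 10.7 degrees, less where a joint would pass 70% of its speed; a pose out of reach is approached as far as the arm can. A call with a gripper value outside its range is refused whole. The fingers move at their own pace and stop on an object; the grip force is fixed at half the most. Time passes only in rows, so rows that repeat a pose let the fingers close. It gives the time, the measured TCP pose, the force, the opening and the grip force at its end, in the units of the state.
- ctrl.get_obs(): the state, without advancing time (a new reading comes with each control period).
- ctrl.grab_frame(name): name is "side" or "top"; returns a dict with "pixels" (420x560x3 uint8, red, green, blue), "vfov" (degrees; the focal length in pixels is half the picture's height over the tangent of half this angle, whatever the lens; pixels are square), "cx", "cy" (the principal point, pixels), "world_to_cam" (4x4, takes a point from world to camera coordinates). Camera axes: x right, y down, z forward; pixel columns grow to the right and rows downward; lengths in m; the calibration is good to about 2 mm. A picture is of the moment at which its call begins. There is no depth.
- ctrl.sign_off(): hands the job in; it is judged then, once.
The state is a dict: "t": time; "joint_pos": joint angles; "qd": joint speeds; "tau": joint torques, N m; "tool_pos": TCP position; "tcp_rot": TCP orientation; "contact_force": force on the tool from outside, world axes, zero at the start; "ft_torque": the same for the moment, N m; "width": opening from 0.0 (shut) to 1.0 (fully open); "finger_force": force on a finger pad.
Only numpy, scipy, OpenCV 4.12 (cv2) and the standard library are available. Lean on these libraries where they do the work, as an engineer would, in place of code of your own. Each camera call takes 0.05 s, during which the arm holds its last target. There are 200 camera calls.

## Working session

There is one attempt and no reset: what is moved stays moved. The work goes in short steps, Python scripts to look and compute and a shell command to move; the robot and the scene stay as the last step left them, time stands still between calls to the robot, and variables do not carry over. Pictures are saved under pics/ and viewed, at most 14 in all, crops included, and the job is handed in when it is done.

```bash
mkdir -p pics; ls; python3 - <<'E'
from plant import ctrl
import cv2
o=ctrl.get_obs();print({k:o[k] for k in('t','tool_pos','tcp_rot','width')})
for n in('side','top'):
    f=ctrl.grab_frame(n);print(n,f['vfov'],f['cx'],f['cy'],f['world_to_cam'])
    cv2.imwrite(f'pics/{n}0.png',cv2.cvtColor(f['pixels'],cv2.COLOR_RGB2BGR))
    print([k for k in f])
E
```

```text
pics
{'t': 0.0, 'tool_pos': array([ 0.18070646, -0.51916189,  0.2381164 ]), 'tcp_rot': array([-7.59006054e-04,  9.86018071e-01,  1.66636688e-01,  4.26630264e-05]), 'width': 1.0008889030642532}
side 48.05311693436402 284.4462828171787 210.00649076698966 [[-0.66498502 -0.7467528   0.01245706  0.37746077]
 [-0.57538396  0.50160422 -0.64600813  0.36018698]
 [ 0.47615987 -0.43675333 -0.76322887  0.72741756]
 [ 0.          0.          0.          1.        ]]
['pixels', 'vfov', 'cx', 'cy', 'world_to_cam']
top 43.50921180208881 280.66517165247853 212.90061457438932 [[ 0.01302022 -0.99989461  0.00642282 -0.01305179]
 [-0.98171492 -0.01400294 -0.18984136  0.5968396 ]
 [ 0.18991129 -0.0038336  -0.98179377  1.25284948]
 [ 0.          0.          0.          1.        ]]
['pixels', 'vfov', 'cx', 'cy', 'world_to_cam']
```

View pics/top0.png

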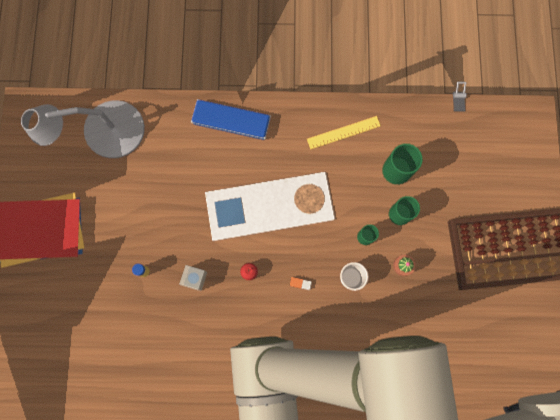

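View pics/side0.png

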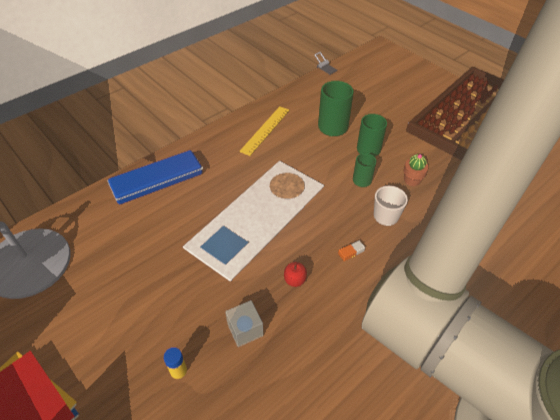

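The top view shows the board at (270,206), cork (309,199) and tile (230,212). Green cups sit at (402,164) large, (404,211) middle and (368,235) small. The cube is at (193,277), apple (249,271), cactus (405,265), tea cup (354,277), eraser (301,283) and glue (139,270). In the side view the same things are the middle cup (371,135), cube (244,323), apple (295,274), cactus (416,168).

```bash
cat > h.py <<'E'
import numpy as np, cv2
from plant import ctrl
def cam(f):
    fl=f['pixels'].shape[0]/2/np.tan(np.radians(f['vfov']/2)); M=np.array(f['world_to_cam'])
    return fl,f['cx'],f['cy'],M
def ray(f,u,v):
    fl,cx,cy,M=cam(f);R=M[:3,:3]
    d=R.T@np.array([(u-cx)/fl,(v-cy)/fl,1]);return -R.T@M[:3,3],d/np.linalg.norm(d)
def plane(f,p,z):
    c,d=ray(f,*p);return c+d*(z-c[2])/d[2]
def tri(fa,pa,fb,pb):
    c1,d1=ray(fa,*pa);c2,d2=ray(fb,*pb)
    s=np.linalg.lstsq(np.c_[d1,-d2],c2-c1,rcond=None)[0]
    a=c1+s[0]*d1;b=c2+s[1]*d2;return (a+b)/2,np.linalg.norm(a-b)
def proj(f,P):
    fl,cx,cy,M=cam(f);q=M[:3,:3]@P+M[:3,3];return np.array([cx+fl*q[0]/q[2],cy+fl*q[1]/q[2]])
def blob(f,near,lo,hi,r=30,k=0):
    """contour of HSV-range blob nearest to pixel `near`"""
    hsv=cv2.cvtColor(f['pixels'],cv2.COLOR_RGB2HSV)
    if lo[0]<0: m=cv2.inRange(hsv,(0,)+lo[1:],hi)|cv2.inRange(hsv,(180+lo[0],)+lo[1:],(180,)+hi[1:])
    else: m=cv2.inRange(hsv,lo,hi)
    if k: m=cv2.morphologyEx(m,cv2.MORPH_CLOSE,np.ones((k,k)))
    w=np.zeros_like(m);cv2.circle(w,(int(near[0]),int(near[1])),r,255,-1);m&=w
    cs,_=cv2.findContours(m,cv2.RETR_EXTERNAL,cv2.CHAIN_APPROX_NONE)
    c=max(cs,key=cv2.contourArea);M=cv2.moments(c)
    return np.array([M['m10']/M['m00'],M['m01']/M['m00']]),c
E
python3 - <<'E'
from h import *
S,T=ctrl.grab_frame('side'),ctrl.grab_frame('top')
np.set_printoptions(precision=4,suppress=True)
hs=lambda f,p:cv2.cvtColor(f['pixels'],cv2.COLOR_RGB2HSV)[p[1],p[0]]
print('hsv board',hs(T,(265,190)),'tile',hs(T,(230,212)),'cork',hs(T,(309,199)),'pot',hs(S,(416,178)),hs(T,(400,272)),'cube',hs(T,(193,270)),'wood',hs(T,(300,250)),'cup',hs(T,(404,205)),hs(S,(371,135)))
G=((45,90,20),(95,255,255));Rd=((-8,170,70),(6,255,255));B=((95,110,50),(115,255,200))
for n,a,b,c,r in(('cupM',(404,211),(371,135),G,24),('cupS',(368,235),(364,170),G,19),('cupL',(402,164),(336,108),G,36),('apple',(249,271),(295,274),Rd,18),('tile',(230,212),(225,245),B,30)):
    pt,ct=blob(T,a,*c,r=r);ps,cs_=blob(S,b,*c,r=r+10)
    print(n,pt,ps,cv2.contourArea(ct),cv2.boundingRect(ct),cv2.boundingRect(cs_),*tri(T,pt,S,ps))
    if n=='tile': print(plane(T,pt,.009),plane(S,ps,.009))
for f,near in((T,(270,206)),(S,(255,220))):
    pb,cb=blob(f,near,(0,0,150),(180,60,255),r=90,k=5)
    h=cv2.convexHull(cb);q=cv2.approxPolyDP(h,6,True)[:,0];Q=np.array([plane(f,p,.006) for p in q]);print('board',q.tolist(),Q,Q.mean(0),[np.linalg.norm(Q[i]-Q[i-1]) for i in range(len(Q))])
im=cv2.cvtColor(T['pixels'],cv2.COLOR_RGB2BGR);i2=cv2.cvtColor(S['pixels'],cv2.COLOR_RGB2BGR)
z=lambda i,x,y:cv2.resize(i[y-25:y+25,x-33:x+33],(396,300),interpolation=cv2.INTER_CUBIC)
cv2.imwrite('pics/z1.png',np.vstack([np.hstack([z(im,193,277),z(i2,244,323)]),np.hstack([z(im,405,265),z(i2,416,168)])]))
E
```

```text
hsv board [ 17  19 237] tile [103  87 149] cork [ 13 116 195] pot [  9 147 173] [  8 144 193] cube [ 19  36 171] wood [ 13 133 177] cup [ 72 138  70] [ 61 110 107]
cupM [404.0609 210.2343] [369.9518 139.8589] 582.5 (389, 197, 31, 28) (356, 114, 31, 56) [ 0.6154 -0.3206  0.0236] 0.0011616844532892437
cupS [367.8254 234.4507] [365.0862 162.7339] 282.5 (358, 225, 21, 20) (353, 141, 28, 46) [ 0.5464 -0.2197  0.0609] 0.002854088930524521
cupL [402.0185 163.3866] [334.76   107.5435] 1060.5 (383, 144, 39, 40) (319, 81, 34, 55) [ 0.7295 -0.3106  0.0589] 0.0012531830701895692
apple [248.1262 271.1836] [294.5424 274.8423] 177.0 (241, 264, 16, 16) (284, 263, 22, 24) [0.4545 0.0748 0.0197] 0.0007749572802740087Traceback (most recent call last):
  File "<stdin>", line 8, in <module>
  File "h.py", line 25, in blob
    c=max(cs,key=cv2.contourArea);M=cv2.moments(c)
ValueError: max() iterable argument is empty
```

```bash
python3 - <<'E'
from h import *
S,T=ctrl.grab_frame('side'),ctrl.grab_frame('top')
np.set_printoptions(precision=4,suppress=True)
for f,a in((T,(230,212)),(S,(225,245))):
    pt,c=blob(f,a,(95,65,50),(115,255,200),r=36)
    q=cv2.boxPoints(cv2.minAreaRect(c));print('tile',plane(f,pt,.009),cv2.contourArea(c),cv2.minAreaRect(c))
for f,a in((T,(309,199)),(S,(288,185))):
    pt,c=blob(f,a,(5,70,50),(25,255,255),r=22 if f is S else 21); e=cv2.fitEllipse(c);print('cork',plane(f,pt,.009),plane(f,e[0],.009),e)
for f,near in((T,(270,206)),(S,(255,220))):
    pb,cb=blob(f,near,(0,0,150),(180,60,255),r=90,k=5)
    h=cv2.convexHull(cb);q=cv2.approxPolyDP(h,6,True)[:,0];Q=np.array([plane(f,p,.006) for p in q]);print('board',q.tolist(),Q,Q.mean(0),[np.linalg.norm(Q[i]-Q[i-1]) for i in range(len(Q))])
im=cv2.cvtColor(T['pixels'],cv2.COLOR_RGB2BGR);i2=cv2.cvtColor(S['pixels'],cv2.COLOR_RGB2BGR)
z=lambda i,x,y:cv2.resize(i[y-25:y+25,x-33:x+33],(396,300),interpolation=cv2.INTER_CUBIC)
cv2.imwrite('pics/z1.png',np.vstack([np.hstack([z(im,193,277),z(i2,244,323)]),np.hstack([z(im,405,265),z(i2,416,168)])]))
cv2.imwrite('pics/z2.png',np.hstack([z(im,404,211),z(i2,371,140)]))
E
```

```text
tile [0.6064 0.1273 0.009 ] 589.0 ((229.3648681640625, 212.18917846679688), (24.82424545288086, 25.646240234375), 80.53767395019531)
tile [0.6071 0.1295 0.009 ] 833.0 ((224.0, 244.00003051757812), (29.698482513427734, 35.35533905029297), 45.0)
cork [ 0.6458 -0.0782  0.009 ] [ 0.6459 -0.0782  0.009 ] ((309.0176696777344, 198.34133911132812), (28.50037384033203, 29.631961822509766), 99.84980010986328)
cork [ 0.6459 -0.0764  0.009 ] [ 0.6458 -0.0764  0.009 ] ((286.739013671875, 185.34207153320312), (25.03322410583496, 34.183109283447266), 90.44807434082031)
board [[325, 173], [333, 219], [212, 240], [205, 192]] [[ 0.7153 -0.1202  0.006 ]
 [ 0.5927 -0.1406  0.006 ]
 [ 0.5337  0.1698  0.006 ]
 [ 0.6595  0.1928  0.006 ]] [0.6253 0.0254 0.006 ] [np.float64(0.317974397648784), np.float64(0.12427461797123689), np.float64(0.3159350430392245), np.float64(0.12793062198084135)]
board [[323, 185], [231, 280], [183, 247], [279, 161]] [[ 0.5948 -0.1411  0.006 ]
 [ 0.5328  0.1683  0.006 ]
 [ 0.6583  0.1938  0.006 ]
 [ 0.7188 -0.1173  0.006 ]] [0.6262 0.0259 0.006 ] [np.float64(0.12634547585157627), np.float64(0.3155360143506139), np.float64(0.12807057588588366), np.float64(0.31690482876014764)]
```

View pics/z1.png

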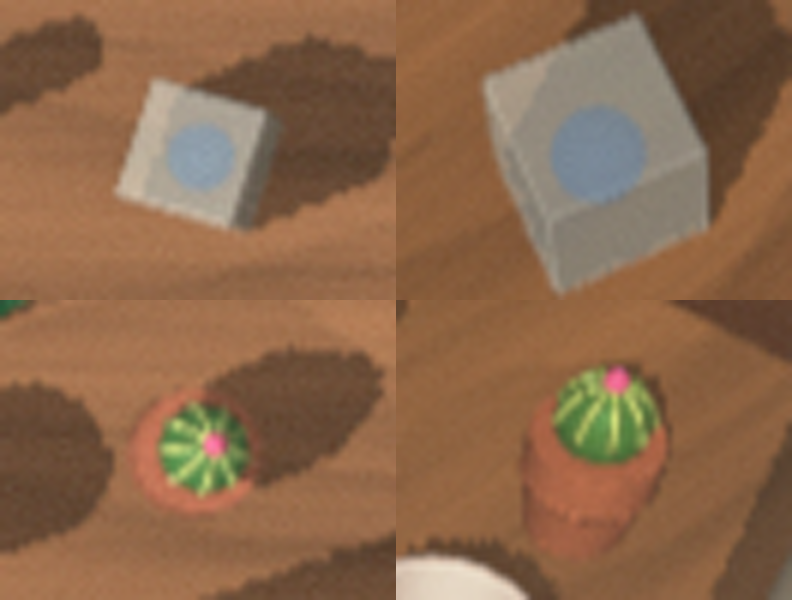

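View pics/z2.png

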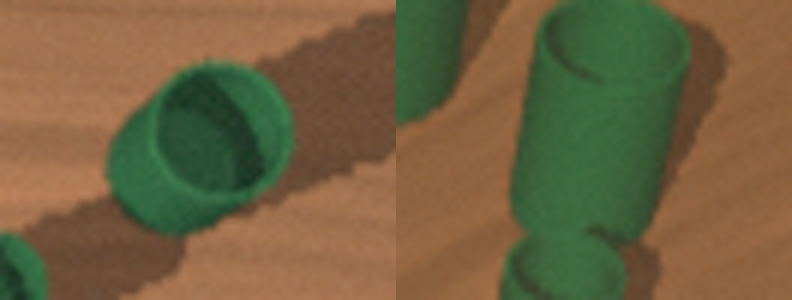

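The zooms show the cube's top-face corners in both views, the cactus bud at about (407.3,263.3) top and (419.3,155.8) side, and the middle cup's rim centre at about (407.7,207.5) top and (373.7,121.2) side.

```bash
cat >> h.py <<'E'
from scipy.spatial.transform import Rotation as Rt
def go(x,y,z,close):
    """rows deltas to bring TCP to x,y,z with closing axis at world angle `close` (mod pi)"""
    o=ctrl.get_obs();R=Rt.from_quat(np.array(o['tcp_rot']),scalar_first=True)
    d=R.inv().apply(np.array([x,y,z])-o['tool_pos'])*100
    X=np.array([np.sin(close),-np.cos(close),0]);res=[]
    for s in(1,-1):
        x_=-s*X;zt=np.array([0,0,-1.]);T=Rt.from_matrix(np.c_[x_,np.cross(zt,x_),zt])
        res.append((R.inv()*T).as_rotvec().round(3))
    print('d',d.round(2),'rot',*res,'t',o['t'],'j',np.round(o['joint_pos'],2))
E
python3 - <<'E'
from h import *
S,T=ctrl.grab_frame('side'),ctrl.grab_frame('top')
np.set_printoptions(precision=4,suppress=True)
u=lambda p,o:(np.array(p)+.5)/6-.5+np.array(o)
for f,o,ps in((T,(160,252),((155,79),(268,110),(235,228),(118,193))),(S,(211,298),((89,80),(239,14),(310,152),(156,213)))):
    Q=np.array([plane(f,u(p,o),.05) for p in ps]);print('cube',Q.mean(0),[(round(np.linalg.norm(Q[i]-Q[i-1]),4),round(np.degrees(np.arctan2(*(Q[i]-Q[i-1])[1::-1]))%90,1)) for i in range(4)])
print('bud',tri(T,u((215,143),(372,240)),S,u((221,80),(383,143))))
print('pot rim',plane(T,u((195,151),(372,240)),.048))
g=((35,90,40),(85,255,255))
a,_=blob(T,(406,264),*g,r=12);b,_=blob(S,(417,161),*g,r=14);print('ball',tri(T,a,S,b))
print('cup rim',plane(T,u((223,132),(371,186)),.088),plane(S,u((217,40),(338,115)),.088),tri(T,u((223,132),(371,186)),S,u((217,40),(338,115))))
for n,p,z in(('tea',(354,276),.06),('glue',(139,269),.062),('eraser',(301,283),.014)):print(n,plane(T,p,z))
go(.61,-.32,.25,np.pi/2)
E
```

```text
cube [0.4359 0.2098 0.05  ] [(np.float64(0.0482), np.float64(74.6)), (np.float64(0.0482), np.float64(75.6)), (np.float64(0.0492), np.float64(76.6)), (np.float64(0.0499), np.float64(74.4))]
cube [0.437  0.2105 0.05  ] [(np.float64(0.0464), np.float64(76.5)), (np.float64(0.0473), np.float64(75.6)), (np.float64(0.049), np.float64(75.1)), (np.float64(0.0462), np.float64(72.2))]
bud (array([ 0.4741, -0.3118,  0.0762]), np.float64(0.0011575626060695923))
pot rim [ 0.473  -0.3107  0.048 ]
ball (array([ 0.4743, -0.3121,  0.0549]), np.float64(0.0018203692851347282))
cup rim [ 0.6086 -0.3145  0.088 ] [ 0.6106 -0.3129  0.088 ] (array([ 0.6098, -0.3139,  0.0876]), np.float64(0.002494134091300848))
tea [ 0.4428 -0.1851  0.06  ]
glue [0.4525 0.3369 0.062 ]
eraser [ 0.4269 -0.0584  0.014 ]
d [47.1  -4.73 -1.13] rot [ 0.    -0.    -2.807] [-0.    -0.     0.335] t 0.4 j [-1.45  0.38  1.3   0.    1.46 -0.22]
```

```bash
python3 -m crank '[{"dx":47.3,"dy":-5.3,"dz":-1,"rz":0.335,"jaw":8.8},{"dx":47.3,"dy":-5.3,"dz":-1,"rz":0.335},{"dx":47.3,"dy":-5.3,"dz":-1,"rz":0.335},{"dx":47.3,"dy":-5.3,"dz":-1,"rz":0.335},{"dx":47.3,"dy":-5.3,"dz":-1,"rz":0.335},{"dx":47.3,"dy":-5.3,"dz":-1,"rz":0.335},{"dx":47.3,"dy":-5.3,"dz":-1,"rz":0.335},{"dx":47.3,"dy":-5.3,"dz":-1,"rz":0.335},{"dx":47.3,"dy":-5.3,"dz":-1,"rz":0.335},{"dx":47.3,"dy":-5.3,"dz":-1,"rz":0.335},{"dx":47.3,"dy":-5.3,"dz":-1,"rz":0.335},{"dx":47.3,"dy":-5.3,"dz":-1,"rz":0.335}]'; python3 -c "
from h import *
go(.6098,-.3139,.039,np.pi/2)"
```

```text
d [47.28 -5.3  19.97] rot [ 0.    -0.    -2.807] [-0.    -0.     0.335] t 0.4 j [-1.45  0.38  1.3   0.    1.46 -0.22]validation failed for argument at $[0]...
```

```bash
python3 -m crank '[{"dx":47.3,"dy":-5.3,"dz":-1,"rx":0,"ry":0,"rz":0.335,"jaw":8.8},{"dx":47.3,"dy":-5.3,"dz":-1,"rx":0,"ry":0,"rz":0.335,"jaw":8.8},{"dx":47.3,"dy":-5.3,"dz":-1,"rx":0,"ry":0,"rz":0.335,"jaw":8.8},{"dx":47.3,"dy":-5.3,"dz":-1,"rx":0,"ry":0,"rz":0.335,"jaw":8.8},{"dx":47.3,"dy":-5.3,"dz":-1,"rx":0,"ry":0,"rz":0.335,"jaw":8.8},{"dx":47.3,"dy":-5.3,"dz":-1,"rx":0,"ry":0,"rz":0.335,"jaw":8.8},{"dx":47.3,"dy":-5.3,"dz":-1,"rx":0,"ry":0,"rz":0.335,"jaw":8.8},{"dx":47.3,"dy":-5.3,"dz":-1,"rx":0,"ry":0,"rz":0.335,"jaw":8.8},{"dx":47.3,"dy":-5.3,"dz":-1,"rx":0,"ry":0,"rz":0.335,"jaw":8.8},{"dx":47.3,"dy":-5.3,"dz":-1,"rx":0,"ry":0,"rz":0.335,"jaw":8.8},{"dx":47.3,"dy":-5.3,"dz":-1,"rx":0,"ry":0,"rz":0.335,"jaw":8.8},{"dx":47.3,"dy":-5.3,"dz":-1,"rx":0,"ry":0,"rz":0.335,"jaw":8.8}]'; python3 -c "
from h import *
go(.6098,-.3139,.039,np.pi/2)"
```

```text
t: 1.9
tool_pos: [0.6093, -0.3147, 0.2491]
tcp_rot: [0.0, 1.0, -0.001, 0.0]
contact_force: [-0.4, 0.1, -0.7]
width: 1.002
finger_force: 0.0
d [ 0.05 -0.08 21.01] rot [-0.   -0.    3.14] [ 0.    -0.    -0.002] t 1.9 j [-0.65  0.63  0.84 -0.    1.68  0.92]
```

```bash
python3 -m crank '[{"dx":0,"dy":0,"dz":12,"rx":0,"ry":0,"rz":0,"jaw":8.8},{"dx":0,"dy":0,"dz":12,"rx":0,"ry":0,"rz":0,"jaw":8.8},{"dx":0,"dy":0,"dz":16,"rx":0,"ry":0,"rz":0,"jaw":8.8},{"dx":0,"dy":0,"dz":19,"rx":0,"ry":0,"rz":0,"jaw":8.8},{"dx":0,"dy":0,"dz":21,"rx":0,"ry":0,"rz":0,"jaw":8.8},{"dx":0,"dy":0,"dz":21,"rx":0,"ry":0,"rz":0,"jaw":8.8},{"dx":0,"dy":0,"dz":21,"rx":0,"ry":0,"rz":0,"jaw":7},{"dx":0,"dy":0,"dz":21,"rx":0,"ry":0,"rz":0,"jaw":5},{"dx":0,"dy":0,"dz":21,"rx":0,"ry":0,"rz":0,"jaw":5},{"dx":0,"dy":0,"dz":21,"rx":0,"ry":0,"rz":0,"jaw":5},{"dx":0,"dy":0,"dz":21,"rx":0,"ry":0,"rz":0,"jaw":5},{"dx":0,"dy":0,"dz":21,"rx":0,"ry":0,"rz":0,"jaw":5},{"dx":0,"dy":0,"dz":21,"rx":0,"ry":0,"rz":0,"jaw":5}]'; python3 -c "
from h import *
go(.6456,-.0775,.25,np.pi/2)"
```

```text
t: 3.52
tool_pos: [0.6103, -0.3142, 0.0396]
tcp_rot: [0.0, 1.0, -0.0, 0.0]
contact_force: [-0.6, 0.0, 6.2]
width: 0.673
finger_force: 30.0
d [  3.55 -23.65 -21.06] rot [-1.000e-03 -1.000e-03  3.141e+00] [ 0.001 -0.001 -0.   ] t 3.525 j [-0.65  0.79  1.13 -0.    1.22  0.92]
```

```bash
python3 -m crank '[{"dx":0,"dy":0,"dz":-3,"rx":0,"ry":0,"rz":0,"jaw":5},{"dx":0,"dy":0,"dz":-8,"rx":0,"ry":0,"rz":0,"jaw":5},{"dx":0,"dy":0,"dz":-11,"rx":0,"ry":0,"rz":0,"jaw":5},{"dx":0.6,"dy":-4,"dz":-11,"rx":0,"ry":0,"rz":0,"jaw":5},{"dx":1.4,"dy":-9,"dz":-11,"rx":0,"ry":0,"rz":0,"jaw":5},{"dx":2.2,"dy":-14,"dz":-11,"rx":0,"ry":0,"rz":0,"jaw":5},{"dx":3,"dy":-19,"dz":-11,"rx":0,"ry":0,"rz":0,"jaw":5},{"dx":3.5,"dy":-22.5,"dz":-10,"rx":0,"ry":0,"rz":0,"jaw":5},{"dx":3.5,"dy":-23.7,"dz":-8,"rx":0,"ry":0,"rz":0,"jaw":5},{"dx":3.5,"dy":-23.7,"dz":-6,"rx":0,"ry":0,"rz":0,"jaw":5},{"dx":3.5,"dy":-23.7,"dz":-4,"rx":0,"ry":0,"rz":0,"jaw":5},{"dx":3.5,"dy":-23.7,"dz":-3,"rx":0,"ry":0,"rz":0,"jaw":5},{"dx":3.5,"dy":-23.7,"dz":-3,"rx":0,"ry":0,"rz":0,"jaw":5},{"dx":3.5,"dy":-23.7,"dz":-3,"rx":0,"ry":0,"rz":0,"jaw":5}]'; python3 -c "
from h import *
go(.6456,-.0775,.049,np.pi/2)
S,T=ctrl.grab_frame('side'),ctrl.grab_frame('top')
q=[]
for f in(T,S):
    p=proj(f,np.array([.6456,-.0775,.08]));x,y=int(p[0]),int(p[1]);q.append(cv2.resize(f['pixels'][y-25:y+25,x-33:x+33],(396,300),interpolation=2));print(x,y)
cv2.imwrite('pics/cup1.png',np.hstack(q)[...,::-1])"
```

```text
t: 5.28
tool_pos: [0.6454, -0.0771, 0.0695]
tcp_rot: [0.0, 1.0, -0.0, 0.001]
contact_force: [-0.8, -0.5, -1.2]
width: 0.675
finger_force: 30.0
d [0.01 0.04 2.05] rot [-2.000e-03 -1.000e-03  3.141e+00] [ 0.    -0.001 -0.   ] t 5.275 j [-0.3   0.7   1.23  0.    1.21  1.27]
310 192
287 162
```

View pics/cup1.png

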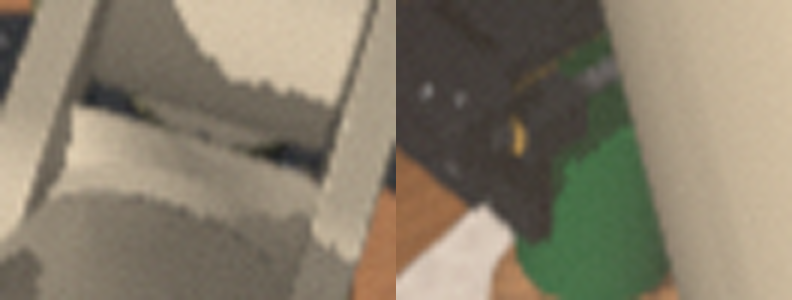

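The side crop shows the held cup upright at (287,175), with the arm hiding the rest. I'll set it down now and check it once the arm has retracted.

```bash
python3 -m crank '[{"dx":0,"dy":0,"dz":1,"rx":0,"ry":0,"rz":0,"jaw":5},{"dx":0,"dy":0,"dz":1.6,"rx":0,"ry":0,"rz":0,"jaw":5},{"dx":0,"dy":0,"dz":2.0,"rx":0,"ry":0,"rz":0,"jaw":5},{"dx":0,"dy":0,"dz":2.05,"rx":0,"ry":0,"rz":0,"jaw":5},{"dx":0,"dy":0,"dz":2.05,"rx":0,"ry":0,"rz":0,"jaw":6.2},{"dx":0,"dy":0,"dz":2.05,"rx":0,"ry":0,"rz":0,"jaw":7.5},{"dx":0,"dy":0,"dz":2.05,"rx":0,"ry":0,"rz":0,"jaw":8.8},{"dx":0,"dy":0,"dz":2.05,"rx":0,"ry":0,"rz":0,"jaw":8.8},{"dx":0,"dy":0,"dz":2.05,"rx":0,"ry":0,"rz":0,"jaw":8.8},{"dx":0,"dy":0,"dz":-3,"rx":0,"ry":0,"rz":0,"jaw":8.8},{"dx":0,"dy":0,"dz":-9,"rx":0,"ry":0,"rz":0,"jaw":8.8},{"dx":0,"dy":0,"dz":-15,"rx":0,"ry":0,"rz":0,"jaw":8.8},{"dx":0,"dy":0,"dz":-15,"rx":0,"ry":0,"rz":0,"jaw":8.8}]'; python3 -c "
from h import *
go(.4365,.2102,.20,1.312)"
```

```text
t: 7.0
tool_pos: [0.6465, -0.0773, 0.2241]
tcp_rot: [0.001, 1.0, -0.0, 0.005]
contact_force: [0.5, -0.4, -0.7]
width: 0.998
finger_force: 0.0
d [-21.02 -28.76   2.12] rot [ 1.400e-02  2.000e-03 -2.883e+00] [ 0.002 -0.01   0.259] t 7.0 j [-0.3   0.57  1.02  0.    1.54  1.27]
```

```bash
python3 -m crank '[{"dx":-21,"dy":-28.8,"dz":2,"rx":0,"ry":0,"rz":0.259,"jaw":8.8},{"dx":-21,"dy":-28.8,"dz":2,"rx":0,"ry":0,"rz":0.259,"jaw":8.8},{"dx":-21,"dy":-28.8,"dz":2,"rx":0,"ry":0,"rz":0.259,"jaw":8.8},{"dx":-21,"dy":-28.8,"dz":2,"rx":0,"ry":0,"rz":0.259,"jaw":8.8},{"dx":-21,"dy":-28.8,"dz":2,"rx":0,"ry":0,"rz":0.259,"jaw":8.8},{"dx":-21,"dy":-28.8,"dz":2,"rx":0,"ry":0,"rz":0.259,"jaw":8.8},{"dx":-21,"dy":-28.8,"dz":2,"rx":0,"ry":0,"rz":0.259,"jaw":8.8},{"dx":-21,"dy":-28.8,"dz":2,"rx":0,"ry":0,"rz":0.259,"jaw":8.8},{"dx":-21,"dy":-28.8,"dz":2,"rx":0,"ry":0,"rz":0.259,"jaw":8.8},{"dx":-21,"dy":-28.8,"dz":2,"rx":0,"ry":0,"rz":0.259,"jaw":8.8}]'; python3 -c "
from h import *
go(.4365,.2102,.011,1.312)
S,T=ctrl.grab_frame('side'),ctrl.grab_frame('top')
q=[]
for f in(T,S):
    p=proj(f,np.array([.6456,-.0775,.05]));x,y=int(p[0]),int(p[1]);q.append(cv2.resize(f['pixels'][y-25:y+25,x-33:x+33],(396,300),interpolation=2));print(x,y)
cv2.imwrite('pics/cup2.png',np.hstack(q)[...,::-1])
for f in(T,S):
    p=proj(f,np.array([.6456,-.0775,.097]));print('expected rim centre zoom',p)"
```

```text
t: 8.25
tool_pos: [0.4357, 0.2103, 0.1986]
tcp_rot: [0.0, 0.992, -0.13, -0.0]
contact_force: [0.5, 0.3, -0.4]
width: 1.0
finger_force: 0.0
d [ 9.000e-02 -1.000e-02  1.876e+01] rot [ 0.   -0.    3.14] [ 0.     0.    -0.002] t 8.25 j [ 0.2   0.3   1.54 -0.    1.3   2.04]
309 194
287 172
expected rim centre zoom [310.85818381 190.59150904]
expected rim centre zoom [287.8696461  156.57386992]
```

View pics/cup2.png

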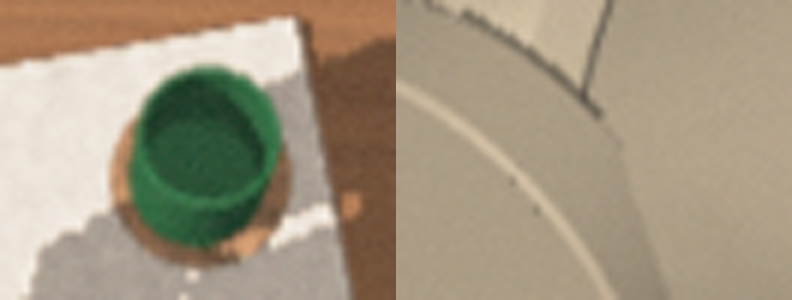

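The cup stands upright on the cork, rim centre about (310.4,191), which is within about 1.5 mm of the target. Next is the cube.

```bash
python3 -m crank '[{"dx":0.1,"dy":0,"dz":10,"rx":0,"ry":0,"rz":0,"jaw":8.8},{"dx":0.1,"dy":0,"dz":10,"rx":0,"ry":0,"rz":0,"jaw":8.8},{"dx":0.1,"dy":0,"dz":14,"rx":0,"ry":0,"rz":0,"jaw":8.8},{"dx":0.1,"dy":0,"dz":17,"rx":0,"ry":0,"rz":0,"jaw":8.8},{"dx":0.1,"dy":0,"dz":18.7,"rx":0,"ry":0,"rz":0,"jaw":8.8},{"dx":0.1,"dy":0,"dz":18.7,"rx":0,"ry":0,"rz":0,"jaw":8.8},{"dx":0.1,"dy":0,"dz":18.7,"rx":0,"ry":0,"rz":0,"jaw":6},{"dx":0.1,"dy":0,"dz":18.7,"rx":0,"ry":0,"rz":0,"jaw":4},{"dx":0.1,"dy":0,"dz":18.7,"rx":0,"ry":0,"rz":0,"jaw":4},{"dx":0.1,"dy":0,"dz":18.7,"rx":0,"ry":0,"rz":0,"jaw":4},{"dx":0.1,"dy":0,"dz":18.7,"rx":0,"ry":0,"rz":0,"jaw":4},{"dx":0.1,"dy":0,"dz":18.7,"rx":0,"ry":0,"rz":0,"jaw":4},{"dx":0.1,"dy":0,"dz":18.7,"rx":0,"ry":0,"rz":0,"jaw":4}]'; python3 -c "
from h import *
go(.6064,.1287,.020,np.pi/2+.188)"
```

```text
t: 9.98
tool_pos: [0.4362, 0.2108, 0.012]
tcp_rot: [-0.0, 0.992, -0.129, 0.0]
contact_force: [-0.3, -1.2, 4.8]
width: 0.563
finger_force: 30.0
d [18.56  3.57 -0.79] rot [-0.    -0.     2.694] [ 0.    -0.    -0.447] t 9.975 j [ 0.21  0.57  1.77 -0.    0.8   2.04]
```

```bash
python3 -m crank '[{"dx":0,"dy":0,"dz":-3,"rx":0,"ry":0,"rz":0,"jaw":4},{"dx":0,"dy":0,"dz":-7,"rx":0,"ry":0,"rz":0,"jaw":4},{"dx":4,"dy":1,"dz":-8,"rx":0,"ry":0,"rz":-0.1,"jaw":4},{"dx":8,"dy":2,"dz":-8,"rx":0,"ry":0,"rz":-0.2,"jaw":4},{"dx":12,"dy":3,"dz":-8,"rx":0,"ry":0,"rz":-0.32,"jaw":4},{"dx":16,"dy":3.4,"dz":-7,"rx":0,"ry":0,"rz":-0.42,"jaw":4},{"dx":18.5,"dy":3.6,"dz":-5,"rx":0,"ry":0,"rz":-0.447,"jaw":4},{"dx":18.5,"dy":3.6,"dz":-3,"rx":0,"ry":0,"rz":-0.447,"jaw":4},{"dx":18.5,"dy":3.6,"dz":-2.2,"rx":0,"ry":0,"rz":-0.447,"jaw":4},{"dx":18.5,"dy":3.6,"dz":-2,"rx":0,"ry":0,"rz":-0.447,"jaw":4},{"dx":18.5,"dy":3.6,"dz":-2,"rx":0,"ry":0,"rz":-0.447,"jaw":4}]'; python3 -c "
from h import *
go(.6064,.1287,.021,np.pi/2+.188)"
```

```text
t: 11.35
tool_pos: [0.6058, 0.1288, 0.0323]
tcp_rot: [0.0, 0.996, 0.094, 0.0]
contact_force: [-0.9, 0.6, -2.1]
width: 0.563
finger_force: 30.0
d [0.05 0.02 1.13] rot [ 1.000e-03  0.000e+00 -3.142e+00] [ 0.    -0.001  0.   ] t 11.35 j [0.02 0.7  1.36 0.   1.08 1.4 ]
```

```bash
python3 -m crank '[{"dx":0.05,"dy":0,"dz":0.7,"rx":0,"ry":0,"rz":0,"jaw":4},{"dx":0.05,"dy":0,"dz":1.1,"rx":0,"ry":0,"rz":0,"jaw":4},{"dx":0.05,"dy":0,"dz":1.15,"rx":0,"ry":0,"rz":0,"jaw":4},{"dx":0.05,"dy":0,"dz":1.15,"rx":0,"ry":0,"rz":0,"jaw":5.3},{"dx":0.05,"dy":0,"dz":1.15,"rx":0,"ry":0,"rz":0,"jaw":6.5},{"dx":0.05,"dy":0,"dz":1.15,"rx":0,"ry":0,"rz":0,"jaw":8.8},{"dx":0.05,"dy":0,"dz":1.15,"rx":0,"ry":0,"rz":0,"jaw":8.8},{"dx":0.05,"dy":0,"dz":1.15,"rx":0,"ry":0,"rz":0,"jaw":8.8},{"dx":0,"dy":0,"dz":-5,"rx":0,"ry":0,"rz":0,"jaw":8.8},{"dx":0,"dy":0,"dz":-11,"rx":0,"ry":0,"rz":0,"jaw":8.8},{"dx":0,"dy":0,"dz":-17,"rx":0,"ry":0,"rz":0,"jaw":8.8},{"dx":0,"dy":0,"dz":-17,"rx":0,"ry":0,"rz":0,"jaw":8.8}]'; python3 -c "
from h import *
go(.474,-.3115,.2,.188)"
```

```text
t: 12.85
tool_pos: [0.6072, 0.1287, 0.2068]
tcp_rot: [0.0, 0.996, 0.094, 0.005]
contact_force: [0.3, 0.1, 0.3]
width: 1.001
finger_force: 0.0
d [-21.32  40.76   0.54] rot [ 0.009 -0.006 -1.571] [-0.006 -0.009  1.571] t 12.85 j [0.02 0.52 1.15 0.   1.46 1.4 ]
```

```bash
python3 -m crank '[{"dx":-21.3,"dy":40.8,"dz":0.5,"rx":0,"ry":0,"rz":-1.571,"jaw":8.8},{"dx":-21.3,"dy":40.8,"dz":0.5,"rx":0,"ry":0,"rz":-1.571,"jaw":8.8},{"dx":-21.3,"dy":40.8,"dz":0.5,"rx":0,"ry":0,"rz":-1.571,"jaw":8.8},{"dx":-21.3,"dy":40.8,"dz":0.5,"rx":0,"ry":0,"rz":-1.571,"jaw":8.8},{"dx":-21.3,"dy":40.8,"dz":0.5,"rx":0,"ry":0,"rz":-1.571,"jaw":8.8},{"dx":-21.3,"dy":40.8,"dz":0.5,"rx":0,"ry":0,"rz":-1.571,"jaw":8.8},{"dx":-21.3,"dy":40.8,"dz":0.5,"rx":0,"ry":0,"rz":-1.571,"jaw":8.8},{"dx":-21.3,"dy":40.8,"dz":0.5,"rx":0,"ry":0,"rz":-1.571,"jaw":8.8},{"dx":-21.3,"dy":40.8,"dz":0.5,"rx":0,"ry":0,"rz":-1.571,"jaw":8.8},{"dx":-21.3,"dy":40.8,"dz":0.5,"rx":0,"ry":0,"rz":-1.571,"jaw":8.8},{"dx":-21.3,"dy":40.8,"dz":0.5,"rx":0,"ry":0,"rz":-1.571,"jaw":8.8},{"dx":-21.3,"dy":40.8,"dz":0.5,"rx":0,"ry":0,"rz":-1.571,"jaw":8.8}]'; python3 -c "
from h import *
go(.474,-.3115,.022,.188)
for n in('top','side'):
    f=ctrl.grab_frame(n);cv2.imwrite(f'pics/{n}3.png',f['pixels'][...,::-1])"
```

```text
t: 14.35
tool_pos: [0.4729, -0.3113, 0.1966]
tcp_rot: [-0.0, 0.638, 0.77, 0.0]
contact_force: [-1.1, 0.5, -0.2]
width: 0.999
finger_force: 0.0
d [-0.05  0.11 17.46] rot [-0.    -0.    -0.001] [-0.     0.     3.141] t 14.35 j [-0.79  0.44  1.32  0.    1.38 -0.98]
```

View pics/side3.png

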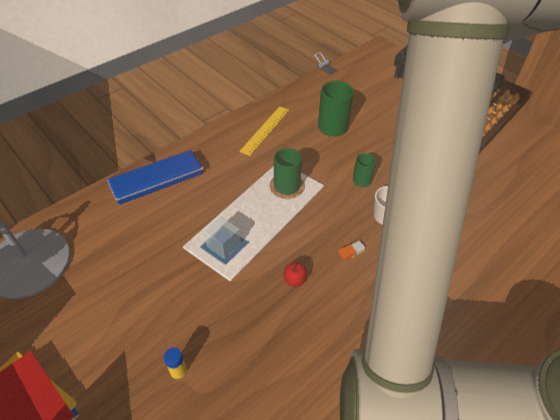

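The side view shows the cup standing on the cork (288,172) and the cube on the tile (226,240), square to it. The bystanders haven't moved. Next is the cactus.

```bash
python3 -m crank '[{"dx":0,"dy":0.1,"dz":8,"rx":0,"ry":0,"rz":0,"jaw":8.8},{"dx":0,"dy":0.1,"dz":8,"rx":0,"ry":0,"rz":0,"jaw":8.8},{"dx":0,"dy":0.1,"dz":13,"rx":0,"ry":0,"rz":0,"jaw":8.8},{"dx":0,"dy":0.1,"dz":16,"rx":0,"ry":0,"rz":0,"jaw":8.8},{"dx":0,"dy":0.1,"dz":17.5,"rx":0,"ry":0,"rz":0,"jaw":8.8},{"dx":0,"dy":0.1,"dz":17.5,"rx":0,"ry":0,"rz":0,"jaw":8.8},{"dx":0,"dy":0.1,"dz":17.5,"rx":0,"ry":0,"rz":0,"jaw":6},{"dx":0,"dy":0.1,"dz":17.5,"rx":0,"ry":0,"rz":0,"jaw":4},{"dx":0,"dy":0.1,"dz":17.5,"rx":0,"ry":0,"rz":0,"jaw":4},{"dx":0,"dy":0.1,"dz":17.5,"rx":0,"ry":0,"rz":0,"jaw":4},{"dx":0,"dy":0.1,"dz":17.5,"rx":0,"ry":0,"rz":0,"jaw":4},{"dx":0,"dy":0.1,"dz":17.5,"rx":0,"ry":0,"rz":0,"jaw":4},{"dx":0,"dy":0.1,"dz":17.5,"rx":0,"ry":0,"rz":0,"jaw":4}]'; python3 -c "
from h import *
o=ctrl.get_obs()
go(.626,.0255,.028,.188)
S=ctrl.grab_frame('top')
np.set_printoptions(precision=4,suppress=True)
hsv=cv2.cvtColor(S['pixels'],cv2.COLOR_RGB2HSV)
p,c=blob(S,(310,193),(45,90,20),(95,255,255),r=25);b=proj(S,np.array([.6456,-.0775,.053]));print('cup',p,b)
p,c=blob(S,(228,208),(95,65,50),(115,255,200),r=36);print(p)
x,y=228,206;cv2.imwrite('pics/cube3.png',cv2.resize(S['pixels'][y-25:y+25,x-33:x+33],(792,600),interpolation=2)[...,::-1])"
```

```text
t: 16.08
tool_pos: [0.4738, -0.3119, 0.0221]
tcp_rot: [0.0, 0.638, 0.77, 0.0]
contact_force: [0.2, 0.8, 5.2]
width: 0.578
finger_force: 30.0
d [30.3  21.26 -0.59] rot [0.001 0.001 0.   ] [-1.000e-03  1.000e-03 -3.142e+00] t 16.075 j [-0.79  0.65  1.53  0.    0.96 -0.98]
cup [309.4139 194.5724] [309.7605 194.6403]
[235.5619 215.5074]
```

View pics/cube3.png

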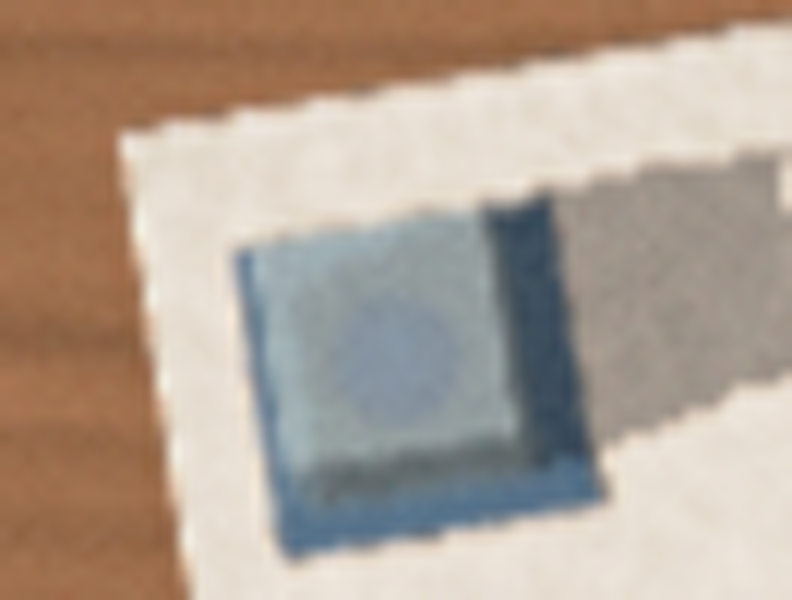

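```bash
python3 -m crank '[{"dx":0,"dy":0,"dz":-3,"rx":0,"ry":0,"rz":0,"jaw":4},{"dx":0,"dy":0,"dz":-8,"rx":0,"ry":0,"rz":0,"jaw":4},{"dx":0,"dy":0,"dz":-13,"rx":0,"ry":0,"rz":0,"jaw":4},{"dx":4,"dy":2.8,"dz":-13,"rx":0,"ry":0,"rz":0,"jaw":4},{"dx":8,"dy":5.6,"dz":-13,"rx":0,"ry":0,"rz":0,"jaw":4},{"dx":12,"dy":8.4,"dz":-13,"rx":0,"ry":0,"rz":0,"jaw":4},{"dx":16,"dy":11.2,"dz":-13,"rx":0,"ry":0,"rz":0,"jaw":4},{"dx":20,"dy":14,"dz":-13,"rx":0,"ry":0,"rz":0,"jaw":4},{"dx":24,"dy":16.8,"dz":-13,"rx":0,"ry":0,"rz":0,"jaw":4},{"dx":28,"dy":19.6,"dz":-13,"rx":0,"ry":0,"rz":0,"jaw":4},{"dx":30.3,"dy":21.3,"dz":-12,"rx":0,"ry":0,"rz":0,"jaw":4},{"dx":30.3,"dy":21.3,"dz":-9,"rx":0,"ry":0,"rz":0,"jaw":4},{"dx":30.3,"dy":21.3,"dz":-5,"rx":0,"ry":0,"rz":0,"jaw":4},{"dx":30.3,"dy":21.3,"dz":-2.5,"rx":0,"ry":0,"rz":0,"jaw":4},{"dx":30.3,"dy":21.3,"dz":-1.7,"rx":0,"ry":0,"rz":0,"jaw":4},{"dx":30.3,"dy":21.3,"dz":-1.7,"rx":0,"ry":0,"rz":0,"jaw":4},{"dx":30.3,"dy":21.3,"dz":-1.7,"rx":0,"ry":0,"rz":0,"jaw":4}]'; python3 -c "
from h import *
go(.626,.0255,.028,.188)
T=ctrl.grab_frame('top');print(proj(T,np.array([.6064,.1287,.034])))
print('topface',[((proj(T,np.array([.6064+.025*np.cos(.188+a)*2**.5,.1287+.025*np.sin(.188+a)*2**.5,.059]))-[195,181]+.5)*12-.5).round() for a in np.pi/4+np.arange(4)*np.pi/2])
"
```

```text
t: 18.25
tool_pos: [0.6268, 0.0255, 0.0399]
tcp_rot: [0.001, 0.638, 0.77, 0.0]
contact_force: [0.8, -0.3, -1.6]
width: 0.579
finger_force: 30.0
d [ 0.01 -0.08  1.19] rot [ 0.002  0.001 -0.   ] [ 1.000e-03 -3.000e-03  3.142e+00] t 18.25 j [-0.15  0.71  1.33 -0.    1.1  -0.34]
[227.95745332 210.24634001]
topface [array([252., 237.]), array([289., 470.]), array([528., 429.]), array([490., 197.])]
```

```bash
python3 -m crank '[{"dx":0,"dy":-0.05,"dz":0.7,"rx":0,"ry":0,"rz":0,"jaw":4},{"dx":0,"dy":-0.05,"dz":1.1,"rx":0,"ry":0,"rz":0,"jaw":4},{"dx":0,"dy":-0.05,"dz":1.2,"rx":0,"ry":0,"rz":0,"jaw":4},{"dx":0,"dy":-0.05,"dz":1.2,"rx":0,"ry":0,"rz":0,"jaw":4},{"dx":0,"dy":-0.05,"dz":1.2,"rx":0,"ry":0,"rz":0,"jaw":5.5},{"dx":0,"dy":-0.05,"dz":1.2,"rx":0,"ry":0,"rz":0,"jaw":7},{"dx":0,"dy":-0.05,"dz":1.2,"rx":0,"ry":0,"rz":0,"jaw":8.8},{"dx":0,"dy":-0.05,"dz":1.2,"rx":0,"ry":0,"rz":0,"jaw":8.8},{"dx":0,"dy":-0.05,"dz":1.2,"rx":0,"ry":0,"rz":0,"jaw":8.8},{"dx":0,"dy":-0.05,"dz":-4,"rx":0,"ry":0,"rz":0,"jaw":8.8},{"dx":0,"dy":-0.05,"dz":-10,"rx":0,"ry":0,"rz":0,"jaw":8.8},{"dx":0,"dy":-0.05,"dz":-14,"rx":0,"ry":0,"rz":0,"jaw":8.8},{"dx":0,"dy":-0.05,"dz":-14,"rx":0,"ry":0,"rz":0,"jaw":8.8}]'; python3 -c "
from h import *
go(.4545,.0748,.18,.188)"
```

```text
t: 19.92
tool_pos: [0.6268, 0.0255, 0.1821]
tcp_rot: [0.003, 0.638, 0.77, 0.002]
contact_force: [-0.6, 0.9, -0.4]
width: 0.996
finger_force: 0.0
d [  8.07 -16.01   0.09] rot [0.006 0.002 0.   ] [-3.000e-03  1.000e-02 -3.141e+00] t 19.925 j [-0.15  0.56  1.17  0.    1.41 -0.34]
```

```bash
python3 -m crank '[{"dx":8.1,"dy":-16,"dz":0,"rx":0,"ry":0,"rz":0,"jaw":8.8},{"dx":8.1,"dy":-16,"dz":0,"rx":0,"ry":0,"rz":0,"jaw":8.8},{"dx":8.1,"dy":-16,"dz":0,"rx":0,"ry":0,"rz":0,"jaw":8.8},{"dx":8.1,"dy":-16,"dz":0,"rx":0,"ry":0,"rz":0,"jaw":8.8},{"dx":8.1,"dy":-16,"dz":0,"rx":0,"ry":0,"rz":0,"jaw":8.8},{"dx":8.1,"dy":-16,"dz":0,"rx":0,"ry":0,"rz":0,"jaw":8.8}]'; python3 -c "
from h import *
go(.4545,.0748,.005,.188)
T=ctrl.grab_frame('top')
g=((35,90,40),(85,255,255));u=proj(T,np.array([.626,.0255,.061]))
x,y=u.astype(int);print(u);cv2.imwrite('pics/cac.png',cv2.resize(T['pixels'][y-25:y+25,x-33:x+33],(396,300),interpolation=2)[...,::-1])
p,c=blob(T,u,*g,r=14);print(p,plane(T,p,.0609))"
```

```text
t: 20.68
tool_pos: [0.4545, 0.0748, 0.1783]
tcp_rot: [-0.0, 0.638, 0.77, -0.0]
contact_force: [1.0, 0.5, 0.4]
width: 0.998
finger_force: 0.0
d [-1.000e-02  1.000e-02  1.733e+01] rot [-0.    -0.    -0.001] [-0.     0.     3.141] t 20.675 j [-0.09  0.29  1.64 -0.    1.22 -0.28]
[268.62710881 201.0051007 ]
[268.96045198 201.65960452] [0.62436519 0.02464243 0.0609    ]
```

View pics/cac.png

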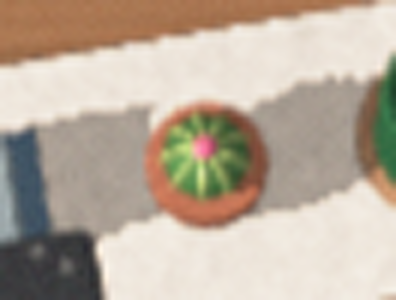

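The cactus stands upright at (269,202), within 2 mm of the midpoint. Next is the apple.

```bash
python3 -m crank '[{"dx":0,"dy":0,"dz":8,"rx":0,"ry":0,"rz":0,"jaw":8.8},{"dx":0,"dy":0,"dz":12,"rx":0,"ry":0,"rz":0,"jaw":8.8},{"dx":0,"dy":0,"dz":15,"rx":0,"ry":0,"rz":0,"jaw":8.8},{"dx":0,"dy":0,"dz":17.3,"rx":0,"ry":0,"rz":0,"jaw":8.8},{"dx":0,"dy":0,"dz":17.3,"rx":0,"ry":0,"rz":0,"jaw":8.8},{"dx":0,"dy":0,"dz":17.3,"rx":0,"ry":0,"rz":0,"jaw":6},{"dx":0,"dy":0,"dz":17.3,"rx":0,"ry":0,"rz":0,"jaw":4},{"dx":0,"dy":0,"dz":17.3,"rx":0,"ry":0,"rz":0,"jaw":3.5},{"dx":0,"dy":0,"dz":17.3,"rx":0,"ry":0,"rz":0,"jaw":3.5},{"dx":0,"dy":0,"dz":17.3,"rx":0,"ry":0,"rz":0,"jaw":3.5},{"dx":0,"dy":0,"dz":17.3,"rx":0,"ry":0,"rz":0,"jaw":3.5},{"dx":0,"dy":0,"dz":17.3,"rx":0,"ry":0,"rz":0,"jaw":3.5},{"dx":0,"dy":0,"dz":17.3,"rx":0,"ry":0,"rz":0,"jaw":3.5}]'; python3 -c "
from h import *
go(.6058,.1287,.064,.188)"
```

```text
t: 22.35
tool_pos: [0.4536, 0.0752, 0.006]
tcp_rot: [0.0, 0.638, 0.77, 0.0]
contact_force: [-0.6, -0.5, 5.2]
width: 0.489
finger_force: 30.0
d [ 2.41 15.95 -5.79] rot [ 0.001  0.    -0.   ] [ 0.000e+00 -1.000e-03  3.142e+00] t 22.35 j [-0.09  0.56  1.85  0.    0.74 -0.28]
```

```bash
python3 -m crank '[{"dx":0,"dy":0,"dz":-3,"rx":0,"ry":0,"rz":0,"jaw":3.5},{"dx":0,"dy":0,"dz":-8,"rx":0,"ry":0,"rz":0,"jaw":3.5},{"dx":0,"dy":0,"dz":-12,"rx":0,"ry":0,"rz":0,"jaw":3.5},{"dx":0.7,"dy":4,"dz":-13,"rx":0,"ry":0,"rz":0,"jaw":3.5},{"dx":1.4,"dy":8,"dz":-13,"rx":0,"ry":0,"rz":0,"jaw":3.5},{"dx":2,"dy":12,"dz":-13,"rx":0,"ry":0,"rz":0,"jaw":3.5},{"dx":2.4,"dy":15,"dz":-12,"rx":0,"ry":0,"rz":0,"jaw":3.5},{"dx":2.4,"dy":15.95,"dz":-10,"rx":0,"ry":0,"rz":0,"jaw":3.5},{"dx":2.4,"dy":15.95,"dz":-8,"rx":0,"ry":0,"rz":0,"jaw":3.5},{"dx":2.4,"dy":15.95,"dz":-7,"rx":0,"ry":0,"rz":0,"jaw":3.5},{"dx":2.4,"dy":15.95,"dz":-7,"rx":0,"ry":0,"rz":0,"jaw":3.5},{"dx":2.4,"dy":15.95,"dz":-7,"rx":0,"ry":0,"rz":0,"jaw":3.5}]'; python3 -c "
from h import *
go(.6058,.1287,.065,.188)
S=ctrl.grab_frame('side')
u=proj(S,np.array([.6058,.1287,.06]));x,y=u.astype(int);print(u,proj(S,np.array([.6058,.1287,.091])))
cv2.imwrite('pics/ap.png',cv2.resize(S['pixels'][y-38:y+37,x-50:x+50],(800,600),interpolation=2)[...,::-1])"
```

```text
t: 23.85
tool_pos: [0.6057, 0.1285, 0.0764]
tcp_rot: [0.0, 0.638, 0.77, 0.0]
contact_force: [0.6, 0.3, -1.0]
width: 0.49
finger_force: 30.0
d [0.02 0.01 1.14] rot [ 0.001  0.    -0.   ] [ 0.000e+00 -1.000e-03  3.142e+00] t 23.85 j [ 0.02  0.65  1.32  0.    1.17 -0.17]
[222.20403651 229.29325638] [220.75410975 219.20841523]
```

View pics/ap.png

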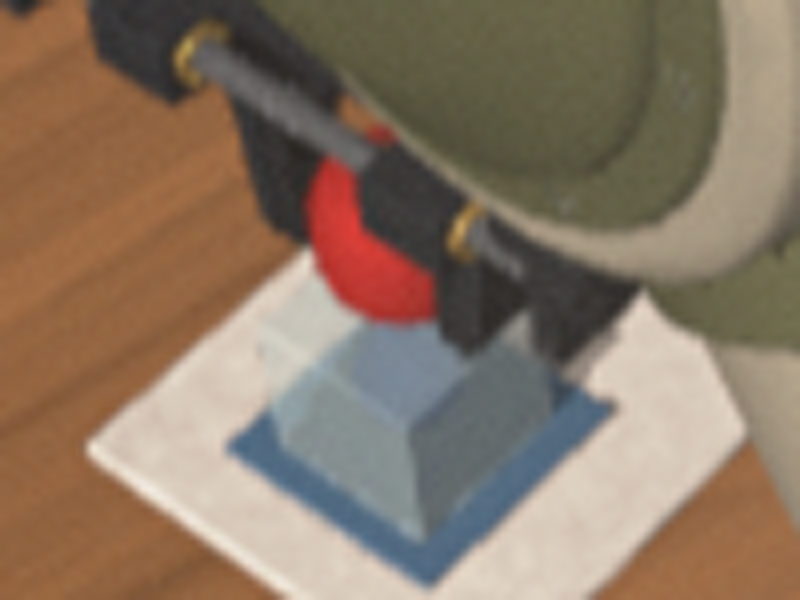

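The apple is held upright above the cube, at about zoom (385,230), centred. I'll lower and release it, then retract and move clear to the left for the last check.

```bash
python3 -m crank '[{"dx":0,"dy":0,"dz":0.7,"rx":0,"ry":0,"rz":0,"jaw":3.5},{"dx":0,"dy":0,"dz":1.0,"rx":0,"ry":0,"rz":0,"jaw":3.5},{"dx":0,"dy":0,"dz":1.15,"rx":0,"ry":0,"rz":0,"jaw":3.5},{"dx":0,"dy":0,"dz":1.15,"rx":0,"ry":0,"rz":0,"jaw":3.5},{"dx":0,"dy":0,"dz":1.15,"rx":0,"ry":0,"rz":0,"jaw":4.7},{"dx":0,"dy":0,"dz":1.15,"rx":0,"ry":0,"rz":0,"jaw":6.5},{"dx":0,"dy":0,"dz":1.15,"rx":0,"ry":0,"rz":0,"jaw":8},{"dx":0,"dy":0,"dz":1.15,"rx":0,"ry":0,"rz":0,"jaw":8},{"dx":0,"dy":0,"dz":-4,"rx":0,"ry":0,"rz":0,"jaw":8},{"dx":0,"dy":0,"dz":-9,"rx":0,"ry":0,"rz":0,"jaw":8},{"dx":0,"dy":0,"dz":-14,"rx":0,"ry":0,"rz":0,"jaw":8},{"dx":0,"dy":0,"dz":-14,"rx":0,"ry":0,"rz":0,"jaw":8}]'; python3 -c "
from h import *
go(.30,-.42,.22,.188)"
```

```text
t: 25.4
tool_pos: [0.6068, 0.1287, 0.2198]
tcp_rot: [0.003, 0.638, 0.77, 0.003]
contact_force: [-0.8, 0.1, -0.4]
width: 0.909
finger_force: 0.0
d [-48.17 -40.41  -0.28] rot [0.008 0.001 0.   ] [-2.000e-03  1.200e-02 -3.141e+00] t 25.4 j [ 0.02  0.51  1.13  0.    1.49 -0.17]
```

```bash
python3 -m crank '[{"dx":-48,"dy":-40,"dz":0,"rx":0,"ry":0,"rz":0,"jaw":8},{"dx":-48,"dy":-40,"dz":0,"rx":0,"ry":0,"rz":0,"jaw":8},{"dx":-48,"dy":-40,"dz":0,"rx":0,"ry":0,"rz":0,"jaw":8},{"dx":-48,"dy":-40,"dz":0,"rx":0,"ry":0,"rz":0,"jaw":8},{"dx":-48,"dy":-40,"dz":0,"rx":0,"ry":0,"rz":0,"jaw":8},{"dx":-48,"dy":-40,"dz":0,"rx":0,"ry":0,"rz":0,"jaw":8},{"dx":-48,"dy":-40,"dz":0,"rx":0,"ry":0,"rz":0,"jaw":8},{"dx":-48,"dy":-40,"dz":0,"rx":0,"ry":0,"rz":0,"jaw":8},{"dx":-48,"dy":-40,"dz":0,"rx":0,"ry":0,"rz":0,"jaw":8},{"dx":-48,"dy":-40,"dz":0,"rx":0,"ry":0,"rz":0,"jaw":8},{"dx":-48,"dy":-40,"dz":0,"rx":0,"ry":0,"rz":0,"jaw":8},{"dx":-48,"dy":-40,"dz":0,"rx":0,"ry":0,"rz":0,"jaw":8},{"dx":-48,"dy":-40,"dz":0,"rx":0,"ry":0,"rz":0,"jaw":8},{"dx":-48,"dy":-40,"dz":0,"rx":0,"ry":0,"rz":0,"jaw":8}]'; python3 -c "
from h import *
S,T=ctrl.grab_frame('side'),ctrl.grab_frame('top');np.set_printoptions(precision=4,suppress=True)
z=lambda f,x,y:cv2.resize(f['pixels'][y-75:y+75,x-100:x+100],(400,300),interpolation=2)
cv2.imwrite('pics/end.png',np.hstack([z(T,270,206),z(S,255,215)])[...,::-1])
g=((35,90,40),(85,255,255));G=((45,90,20),(95,255,255));Rd=((-8,170,70),(6,255,255))
for n,P,c,r in(('apple',(.606,.1287,.079),Rd,22),('ball',(.626,.0255,.061),g,14),('cup',(.6456,-.0775,.053),G,30)):
    ps=[blob(f,proj(f,np.array(P)),*c,r=r)[0] for f in(T,S)];print(n,P,tri(T,ps[0],S,ps[1]))"
```

```text
t: 27.15
tool_pos: [0.3031, -0.4168, 0.2158]
tcp_rot: [0.0, 0.637, 0.771, 0.0]
contact_force: [-0.1, 0.5, -0.2]
width: 0.905
finger_force: 0.0
apple (0.606, 0.1287, 0.079) (array([0.6056, 0.1278, 0.0798]), np.float64(0.00259951184279337))
ball (0.626, 0.0255, 0.061) (array([0.6251, 0.0251, 0.06  ]), np.float64(0.0013023864681621041))
cup (0.6456, -0.0775, 0.053) (array([ 0.6453, -0.0752,  0.0601]), np.float64(0.003227450887451949))
```

View pics/end.png

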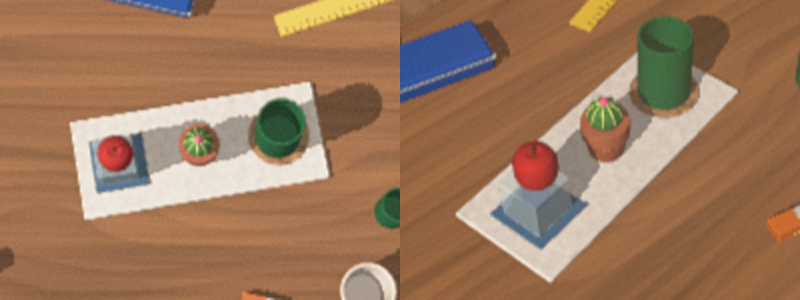

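The final crops show the cup upright on the cork, the cactus midway, and the cube on the tile with the apple upright on it. All of them are within about 2 mm of target and the bystanders haven't moved.

```bash
python3 -c "
from plant import ctrl
print(ctrl.sign_off())"
```

```text
the job is handed in; nothing more can be done
None
```

The still life is set up as asked and handed in at about 27 s: cup on cork, cube on tile, cactus midway and apple on the cube, each within about 2 mm by the cameras, everything released and the bystanders not touched.

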